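# Let the bench hoist down onto its block

## Robot

A 6-joint arm with a two-finger parallel gripper is mounted at the origin on the work surface. World frame = base frame: x ahead of the robot, y to its left, z up, the work surface at z = 0. Lengths are in mm, angles in rad, forces in N, time in s.
With the tool pointing down it reaches from about 225 to 725 mm from the base axis. Payload 3.1 kg.
Tool frame: the origin (TCP) lies midway between the tips of the shut fingers; the grasp point (between the pads) lies 19 mm behind it; z points along the fingers, x is the direction in which the jaws open and shut, and the axes are right-handed (so a half turn about z gives the same grasp; the last joint's range is limited). The gripper opens to 85 mm and grips with 20 to 120 N. Pads are 22 mm wide; open, the fingers measure 114 mm over their backs; the gripper's body (76 mm by 85 mm) begins 54 mm behind the grasp point. The pads swing forward as they close: fully open they stand 13 mm farther back than shut.
Start: joints at [-1.427, 0.048, 0.099, 1.622, 0, 1.443], TCP at [140.929, -505.723, 231.312] pointing down, gripper open.
Joint ranges: [-2.91, 2.91], [-0.99, 1.94], [-1.21, 1.42], [-2.12, 2.29], [-1.49, 1.47], [-3.14, 3.14]. Speed limits (rad/s): [2.79, 2.79, 3.14, 3.14, 3.14, 3.14].

## Interface

Orientations are given as a unit quaternion [x, y, z, w].
In Python, from bench import * gives the robot as it stands.
- The arm moves only by the tool send_rows, never from a script. Its argument "motion" is a list of rows, each an object with "xyz": the shift along the tool's x, y, z in cm, a list of three; "twist": the turn, a rotation vector about the tool's x, y, z in rad, a list of three; "hand": the finger opening in cm, from 0 to 8.54. In form: [{"xyz": [dx, dy, dz], "twist": [rx, ry, rz], "hand": hand}, ...]. A call has 1 to 5 rows; each row is the pose to reach, as a shift and turn from the pose commanded when the call began, along the tool's axes at that moment; what a row does not reach only later rows make up. A row lasts 1/8 s, in which the tool goes at most 62.5 mm and 10.7 degrees, less where a joint would pass 70% of its speed; a pose out of reach is approached as far as the arm can. A call with a gripper value outside its range is refused whole. The fingers move at their own pace and stop on an object; "grip_force" is the grip in N (left out, the last holds). Time passes only in rows, so rows that repeat a pose let the fingers close. It gives the time, the measured TCP pose, the force and the opening at its end, in the units of the state.
- get_state(): the state, without advancing time (a new reading comes with each control period).
- get_image(name): name is "side" or "top" or "wrist"; returns (picture, depth): 400x640x3 uint8, red, green, blue; 400x640 float32, mm along the optical axis (not along the pixel's ray), 0 where there is no reading.
- camera_model(name): a dict with "vfov" (degrees; the focal length in pixels is half the picture's height over the tangent of half this angle, whatever the lens; pixels are square), "cx", "cy" (the principal point, pixels), "R" (3x3) and "t" (3): a world point X has camera coordinates R X + t. Camera axes: x right, y down, z forward; pixel columns grow to the right and rows downward; lengths in mm; the calibration is good to about 2 mm. A picture is of the moment at which its call begins: read the wrist's pose just before it. camera_model takes no time and is no camera call; for the wrist camera it gives the pose at the moment of the call.
- job_done(): hands the job in, once; it reports no verdict.
The state is a dict: "clock": time; "joints": joint angles; "qd": joint speeds; "joint_torque": joint torques, N m; "ee_pos": TCP position; "ee_rot": TCP orientation; "contact_force": force on the tool from outside, world axes, zero at the start; "wrist_torque": the same for the moment, N m; "gripper_width": opening from 0.0 (shut) to 1.0 (fully open).
Only numpy, scipy, OpenCV 4.12 (cv2) and the standard library are available. Lean on these libraries where they do the work, as an engineer would, in place of code of your own. Each camera call takes 0.05 s, during which the arm holds its last target.

## Task

The hoist's platform, with a motor on it, hangs on the winch pawl: throw the red lever over to release, then take the crank and ease it up a touch so that the pawl springs clear. Let the crank turn back slowly under the load, never faster than a quarter turn a second, until the foot under the platform stands with the weight on the wooden block below, and do not force the crank once the block has it. Then let go, put the red lever back to its holding position, and leave the platform itself, the blocks and the other things on the bench unhandled.

Things in the scene. Friction and masses are not known exactly. Their poses are not given: they have to be found in the camera images.
- hoist: blue bench hoist, bolted down: base plate 160 x 330 x 12 mm, winch gearbox 150 x 150 mm (top 50 mm above the bench), mast 325 mm tall. Origin on the bench right under the crank's vertical axis; z up. In its own axes the mast stands at y = -175 mm, the platform at y = -275 mm, the red lever's post at about y = +160 mm.
- crank_axis (a point): point on the crank's vertical axis, 107 mm above the bench, at the upper side of the steel crank arm (24 mm wide, 12 mm thick, from 95 to 107 mm height). Its x axis points along the crank arm to the knob.
- knob_mid (a point): middle of the upright wooden crank knob, 70 mm from the crank's axis and 143 mm above the bench. The knob is a round 28 mm grip, 60 mm tall (108 to 168 mm above the bench), and spins freely on its pin, so a hand may keep its heading while it goes round.
- crank (a joint): turn of the crank in rad from its start (where the arm points is given by the two points), growing counterclockwise seen from above, which raises the platform 20 mm per rad. The load drives it clockwise (falling values) and pulls the knob with 6 to 12 N. With the pawl clear and nobody holding the crank the load runs down at once. Ratchet of 12 teeth.
- lever_post (a point): red upright post of the release lever, round, 16 mm thick, standing 68 to 133 mm above the bench; this point is 113 mm above the bench on its axis. It moves about the lever pivot at 100 mm radius.
- lever_pivot (a point): upright pivot axis of the release lever and the pawl, point at 113 mm above the bench (the parts there end at 80 mm).
- lever (a joint): red release lever, rad: 0 = holding position (pawl pressed into the ratchet wheel), 0.6 = thrown to release, its stop. It grows clockwise seen from above (in the hoist's axes the post goes to +x, by about 57 mm) and stays where it is left; about 1.5 N at the post moves it.
- pawl (a joint): brass pawl on the lever's pivot, sprung to the lever: angle in rad relative to the lever, same sense. About 0 while it holds with the lever at 0; about -0.6 with the lever thrown while the load still jams it in its tooth; near -0.25 when it has sprung clear, which takes about 0.02 to 0.1 rad of crank turn upwards.
- platform: yellow platform 110 x 100 x 12 mm with a motor (2.5 to 3.8 kg), sliding up and down the mast. Origin: middle of its underside, 135 mm up at the start. Below it a round 40 mm rubber foot sticks out by 3 to 23 mm, not measured, and meets the block first. When it lands on a block the pull at the crank knob vanishes; each further N on the knob presses the block with 3.5 N.
- block_low: light wooden block, loose, 80 x 75 mm and 55 mm tall; origin at the middle of its underside. Either this or the dark one stands under the platform, the other one is spare.
- block_high: dark wooden block, loose, 80 x 75 mm and 85 mm tall; origin at the middle of its underside.
- oil_bottle: white bottle with a red cap, 60 mm thick, 170 mm tall; origin under its centre. To be left alone.
- spanner: steel spanner 170 mm long, lying flat; to be left alone.
- bolt_bin: open yellow bin 120 x 85 x 50 mm with bolts; origin under its centre. To be left alone.
Not all that is in view belongs to the job. Leave any green or purple look-alike of the block_high alone. Leave any green or pink look-alike of the block_low alone.

How it is judged (in metres and radians):
On the way, in this order (a step that is already met when the one before it is completed fails the run):
1. the release lever is thrown (value of joint lever above 0.45 rad), for 0.1 s.
2. the pawl has sprung clear of the wheel with the lever thrown (value of joint lever above 0.45 rad and value of joint pawl above -0.35 rad), for 0.1 s.
3. the platform rests on the block under it (more than 12 N on the block) ((contact force between platform and block_low above 12 N or contact force between platform and block_high above 12 N)), for 0.3 s.
At the end, for the whole second after the job is handed in: The platform is at rest with its weight (more than 12 N) on the wooden block that stands under it, the crank is still, and the red lever is back in its holding position (within 0.12 rad) ((contact force between platform and block_low above 12 N or contact force between platform and block_high above 12 N) and value of joint lever below 0.12 rad and velocity of joint crank between -0.05 and 0.05 rad/s and linear speed of platform below 0.005 m/s); the robot touches nothing.
It fails at once if the crank runs back faster than 1.8 rad/s while the lever is thrown (a quarter turn a second is 1.57) (value of joint lever above 0.3 rad and velocity of joint crank below -1.8 rad/s).
It fails at once if the platform is forced onto a block with more than 70 N (contact force between platform and block_low above 70 N or contact force between platform and block_high above 70 N).
It fails at once if the robot handles the platform (more than 3 N) (contact force between any of the fingers, the arm and platform above 3 N).
It fails at once if the bottle, spanner or bin is shifted by more than 25 mm or the bottle tipped (distance of any of oil_bottle, spanner, bolt_bin from where it was at the start of the episode above 0.025 m or angle between oil_bottle's own z axis and vertical above 0.4 rad).
It fails at once if a wooden block is shifted by more than 25 mm (distance of any of block_low, block_high from where it was at the start of the episode above 0.025 m).
It also fails if it takes over 72 s, if anything falls off the work surface, if the arm or the gripper's body presses on something with over 40 N, if the wrist force passes 120 N, or if a joint passes its speed limit or range.

## Working session

There is one attempt and no reset: what is moved stays moved. The work goes in short steps, Python scripts to look and compute and a tool call to move; the robot and the scene stay as the last step left them, time stands still between calls to the robot, and variables do not carry over. Pictures are saved under pics/ and viewed, and the job is handed in when it is done.

Besides the shell and the picture viewer there is one more tool, called after "Call:" as name([rows], argument=value, ...), one row to a line, values as JSON. send_rows: Moves the arm, as the interface text tells. Its arguments: {"type":"object","properties":{"motion":{"type":"array"},"grip_force":{"type":"number"}},"required":["motion"]}

```bash
ls; mkdir -p pics
python3 - <<'E'
from bench import *
import cv2,numpy as np
print(get_state())
for n in ("top","side","wrist"):
    m=camera_model(n)
    im,d=get_image(n)
    cv2.imwrite(f"pics/{n}0.png",im[:,:,::-1]); np.savez(f"{n}0.npz",im=im,d=d,R=m["R"],t=m["t"],cx=m["cx"],cy=m["cy"],vfov=m["vfov"])
    print(n,m)
E
```

```text
pics
{'clock': 0.0, 'joints': array([-1.42678164e+00,  4.87221339e-02,  9.76004385e-02,  1.62202022e+00,
       -2.08698822e-05,  1.44302800e+00]), 'qd': array([-1.48489384e-03,  1.65123955e-03, -5.71127059e-05,  1.37425535e-03,
       -5.64011028e-04, -5.99501637e-04]), 'joint_torque': array([ 1.46264783e-04, -3.38784814e+01,  3.20013213e+01,  2.04585196e-02,
       -5.63853928e-05,  2.21097231e-06]), 'ee_pos': array([ 140.84397713, -505.11310902,  230.13337117]), 'ee_rot': array([ 0.79638172, -0.60479317, -0.00084332, -0.00081509]), 'contact_force': array([-0.86215183, -1.04064289, -0.46695861]), 'wrist_torque': array([-0.00584982,  0.00770328, -0.05210321]), 'gripper_width': 1.0011138477919668}
top {'vfov': 53.413207822522146, 'cx': 314.04384718495555, 'cy': 200.48063568949965, 'R': array([[ 0.0124698 , -0.99967179,  0.02237884],
       [-0.98024029, -0.01663994, -0.19710931],
       [ 0.197417  , -0.01947872, -0.98012607]]), 't': array([ -23.52227696,  587.82217834, 1016.94378229])}
side {'vfov': 46.31483651590706, 'cx': 316.0751041987229, 'cy': 204.62874591885642, 'R': array([[-0.93978134, -0.34155965,  0.01216683],
       [-0.24665603,  0.65315741, -0.71592332],
       [ 0.23658366, -0.6758124 , -0.6980729 ]]), 't': array([ 520.4479706 ,  223.75925153, 1104.42327036])}
wrist {'vfov': 70.44975995750264, 'cx': 317.4736883765287, 'cy': 199.93910816865804, 'R': array([[ 0.26912723, -0.96310208, -0.00221755],
       [-0.91001144, -0.25504427,  0.32685103],
       [-0.31535648, -0.08594651, -0.94507327]]), 't': array([-523.24335618,  -41.59804578,  381.41411966])}
```

View pics/top0.png

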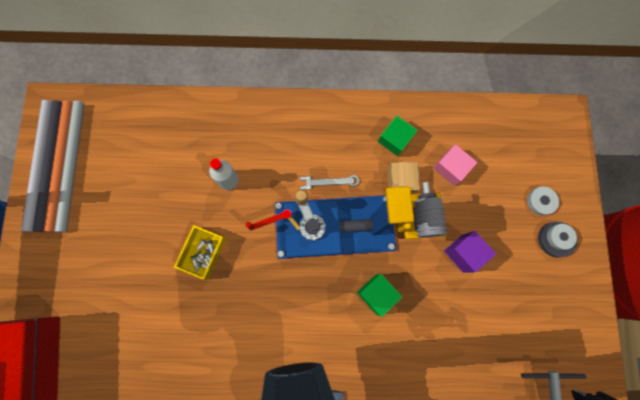

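View pics/side0.png

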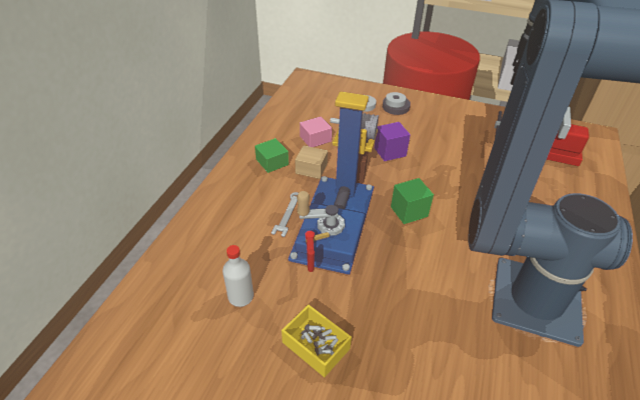

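View pics/wrist0.png

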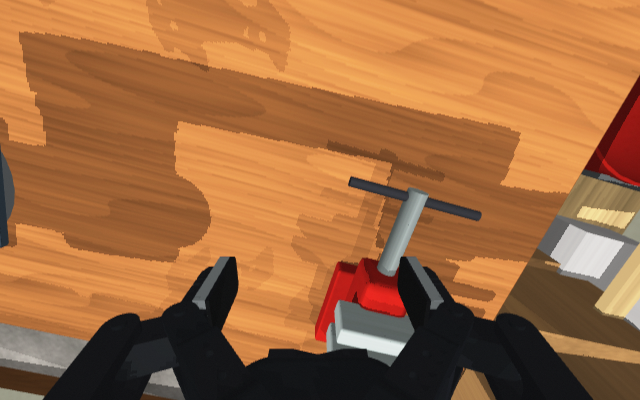

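```bash
cat > h.py <<'E'
import numpy as np,cv2
def load(n):
    z=np.load(n+".npz"); return z
def f(z): return 200/np.tan(np.radians(float(z["vfov"]))/2)
def back(z,u,v,d=None,Z=None):
    R,t=z["R"],z["t"]; r=np.array([(u-z["cx"])/f(z),(v-z["cy"])/f(z),1.])
    c=-R.T@t; w=R.T@r
    if Z is not None: return c+w*(Z-c[2])/w[2]
    return c+w*d
def pts(z):
    v,u=np.mgrid[0:400,0:640]; d=z["d"]; r=np.stack([(u-z["cx"])/f(z)*d,(v-z["cy"])/f(z)*d,d],-1)
    return (r-z["t"])@z["R"]
def proj(z,X):
    p=z["R"]@np.asarray(X,float)+z["t"]; return p[:2]/p[2]*f(z)+[z["cx"],z["cy"]]
E
python3 - <<'E'
from h import *
z=load("top0");im=z["im"]
cv2.imwrite("pics/topc.png",cv2.resize(im[150:290,200:460,::-1],None,fx=3,fy=3,interpolation=cv2.INTER_CUBIC))
s=load("side0");cv2.imwrite("pics/sidec.png",cv2.resize(s["im"][80:290,240:440,::-1],None,fx=2.8,fy=2.8,interpolation=cv2.INTER_CUBIC))
P=pts(z)
for n,(u,v) in dict(lever=(250,226),lev2=(287,213),knob=(302,196),axis=(313,226),mast=(355,226),plat=(400,205),corner1=(278,206),c2=(281,254),c3=(391,246),block=(405,175),pink=(456,163)).items():
    print(n,P[v,u].round(),back(z,u,v,Z=12).round())
E
```

```text
lever [506. 144. 133.] [522. 161.  12.]
lev2 [549.  56.  80.] [560.  60.  12.]
knob [577.  17. 167.] [610.  18.  12.]
axis [511. -12. 111.] [525. -14.  12.]
mast [ 522. -127.   46.] [ 527. -131.   12.]
plat [ 528. -184.  325.] [ 589. -260.   12.]
corner1 [579.  85.  20.] [580.  85.  12.]
c2 [446.  73.  17.] [446.  73.  12.]
c3 [ 472. -229.   21.] [ 472. -231.   12.]
block [ 665. -266.   54.] [ 677. -277.   12.]
pink [ 703. -411.   52.] [ 716. -427.   12.]
```

View pics/topc.png

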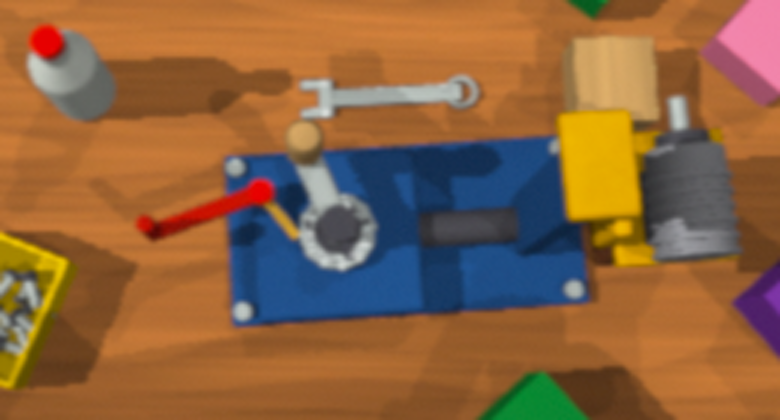

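View pics/sidec.png

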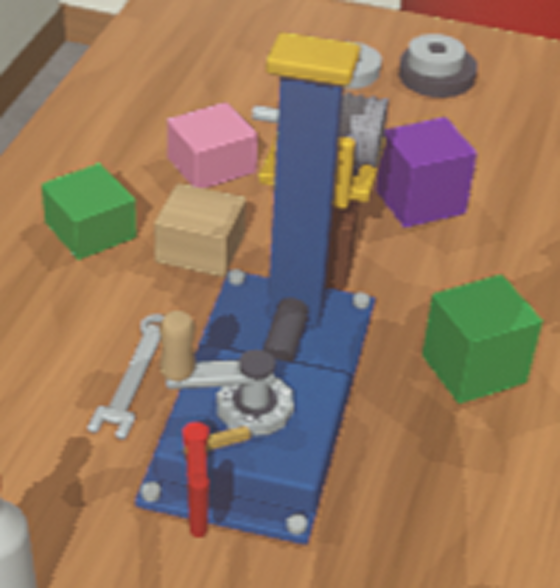

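Run:
```python
from h import *
for n in("top0","side0"):
    z=load(n);P=pts(z);im=z["im"].astype(int);r,g,b=im[...,0],im[...,1],im[...,2]
    X,Y,Z=P[...,0],P[...,1],P[...,2]
    def rep(name,m):
        q=P[m]; print(n,name,len(q), np.median(q,0).round(1), q.min(0).round(), q.max(0).round()) if len(q) else print(n,name,0)
    box=lambda x0,x1,y0,y1,z0,z1:(X>x0)&(X<x1)&(Y>y0)&(Y<y1)&(Z>z0)&(Z<z1)
    red=(r>130)&(g<60)&(b<60)
    rep("posttop",box(470,570,100,180,126,138)); rep("post",red&box(470,570,100,180,72,138))
    rep("pivot",red&box(510,590,30,80,70,90)); rep("knobtop",box(540,620,-10,60,160,173)); rep("knob",box(540,620,-10,60,115,160))
    rep("hub",box(480,545,-45,25,108,140)); rep("masttop",box(450,600,-260,-140,300,345))
    rep("mast",box(480,600,-210,-140,150,290));
    rep("bin",box(300,600,170,400,30,60)); rep("bottle",box(500,760,150,330,100,180))
    rep("plat",box(450,650,-340,-215,110,290)); rep("blk",box(450,640,-340,-215,20,95))
m=load("wrist0"); print("cam",(-m["R"].T@m["t"]))
z=load("side0")
s=z["im"];cv2.imwrite("pics/sp.png",cv2.resize(s[85:215,310:430,::-1],None,fx=4.5,fy=4.5,interpolation=cv2.INTER_CUBIC))
```

```text
top0 posttop 33 [511.1 149.3 131.5] [504. 142. 128.] [518. 155. 135.]
top0 post 120 [520.3 126.1  79. ] [504. 100.  74.] [538. 155. 135.]
top0 pivot 82 [543.9  62.8  79.2] [533.  48.  76.] [558.  80.  84.]
top0 knobtop 117 [578.8  19.  166.5] [565.   4. 160.] [593.  32. 172.]
top0 knob 42 [568.   16.8 128.2] [564.   4. 115.] [591.  32. 159.]
top0 hub 130 [516.6 -10.7 112.4] [501. -27. 108.] [543.   9. 118.]
top0 masttop 912 [ 529.  -183.7  323.1] [ 492. -211.  311.] [ 570. -158.  327.]
top0 mast 236 [ 523.6 -175.2  200.3] [ 503. -196.  150.] [ 556. -173.  251.]
top0 bin 436 [445.  291.6  46.9] [376. 227.  30.] [517. 349.  55.]
top0 bottle 441 [647.5 224.2 121.5] [504. 152. 100.] [683. 259. 173.]
top0 plat 1643 [ 522.4 -275.5  200.9] [ 481. -339.  133.] [ 613. -221.  217.]
top0 blk 160 [ 631.  -267.5   53.7] [ 466. -304.   20.] [ 640. -215.   70.]
side0 posttop 42 [510.8 155.9 132.5] [504. 146. 127.] [518. 162. 137.]
side0 post 95 [510.5 159.8 106. ] [505. 150.  74.] [517. 163. 135.]
side0 pivot 5 [542.3  69.5  79.5] [539.  68.  73.] [556.  71.  81.]
side0 knobtop 102 [578.7  26.3 166.7] [565.  11. 160.] [594.  40. 170.]
side0 knob 157 [575.8  33.  134.4] [564.  17. 115.] [596.  40. 160.]
side0 hub 110 [516.1  -4.5 112.7] [501. -25. 108.] [540.  10. 116.]
side0 masttop 486 [ 529.3 -169.7  322.6] [ 493. -209.  300.] [ 568. -153.  328.]
side0 mast 996 [ 528.9 -171.9  224.1] [ 503. -194.  150.] [ 559. -165.  290.]
side0 bin 1020 [446.9 292.4  44.6] [376. 234.  30.] [518. 355.  54.]
side0 bottle 749 [647.1 243.8 122.4] [504. 150. 100.] [684. 266. 174.]
side0 plat 678 [ 500.5 -261.4  183.1] [ 481. -331.  133.] [ 613. -215.  215.]
side0 blk 415 [ 516.8 -251.4   53.3] [ 469. -324.   20.] [ 640. -217.   88.]
cam [ 223.24575232 -481.7648935   372.90033432]
```

View pics/sp.png

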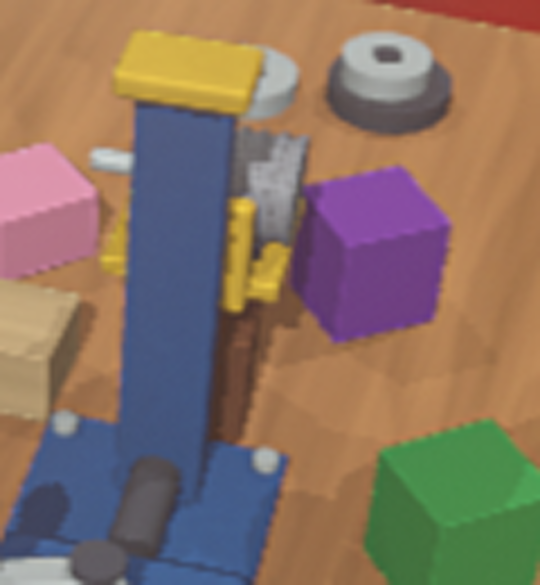

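```bash
cat >> h.py <<'E'
from scipy.spatial.transform import Rotation as Ro
def plan(target,yaw=None,st=None):
    "target world mm, yaw deg of tool x; tool down. prints move in tool axes (cm, rad)"
    from bench import get_state
    s=get_state(); R=Ro.from_quat(s["ee_rot"])
    x=R.as_matrix()[:,0]; y0=np.degrees(np.arctan2(x[1],x[0]))
    yaw=y0 if yaw is None else yaw
    c,q=np.cos(np.radians(yaw)),np.sin(np.radians(yaw))
    T=np.array([[c,q,0],[q,-c,0],[0,0,-1.]])
    d=R.as_matrix().T@(np.asarray(target)-s["ee_pos"])/10
    w=(R.inv()*Ro.from_matrix(T)).as_rotvec()
    print("pos",s["ee_pos"].round(1),"yaw",round(y0,1),"F",s["contact_force"].round(1),"j",s["joints"].round(2),"t",s["clock"],"w",s["gripper_width"])
    print("xyz",d.round(2),"twist",w.round(3))
E
python3 -c "
from h import *
plan([511,153,231],5)"
```

```text
pos [ 140.8 -505.2  230.4] yaw -74.4 F [ 0.1 -0.6 -0.8] j [-1.43  0.05  0.1   1.62 -0.    1.44] t 0.15 w 0.9994830575553902
xyz [-5.347e+01 -5.333e+01  5.000e-02] twist [-1.000e-03  1.000e-03 -1.386e+00]
```

Call:
send_rows([
  {"xyz": [-20, -20, 0], "twist": [0, 0, -0.9], "hand": 5},
  {"xyz": [-20, -20, 0], "twist": [0, 0, -0.9], "hand": 5},
  {"xyz": [-20, -20, 0], "twist": [0, 0, -0.9], "hand": 5},
  {"xyz": [-20, -20, 0], "twist": [0, 0, -0.9], "hand": 5},
  {"xyz": [-20, -20, 0], "twist": [0, 0, -0.9], "hand": 5},
])

```text
clock: 0.78
ee_pos: [280.6, -256.8, 231.2]
ee_rot: [0.981, -0.195, 0.0, -0.0]
contact_force: [0.3, -0.2, -0.3]
gripper_width: 0.584
```

```bash
python3 -c "
from h import *
plan([511,140,231],5)"
```

```text
pos [ 280.6 -256.8  231.2] yaw -22.4 F [ 0.3 -0.2 -0.3] j [-0.92 -0.33 -0.24  1.66  0.    1.04] t 0.775 w 0.5841435552963251
xyz [  6.15 -45.47   0.05] twist [-0.    -0.    -0.479]
```

Call:
send_rows([
  {"xyz": [6, -45, 0], "twist": [0, 0, -0.48], "hand": 5},
  {"xyz": [6, -45, 0], "twist": [0, 0, -0.48], "hand": 5},
  {"xyz": [6, -45, 0], "twist": [0, 0, -0.48], "hand": 5},
  {"xyz": [6, -45, 0], "twist": [0, 0, -0.48], "hand": 5},
  {"xyz": [6, -45, 0], "twist": [0, 0, -0.48], "hand": 5},
])

```text
clock: 1.4
ee_pos: [438.9, 12.0, 231.2]
ee_rot: [0.999, 0.041, 0.0, 0.0]
contact_force: [1.2, -1.8, -0.1]
gripper_width: 0.582
```

```bash
python3 -c "
from h import *
plan([511,150,231],5)"
```

```text
pos [438.9  12.  231.2] yaw 4.7 F [ 1.2 -1.8 -0.1] j [-0.13 -0.18 -0.11  1.63 -0.    1.36] t 1.4 w 0.5819238636893479
xyz [  8.3  -13.17   0.02] twist [ 0.    -0.    -0.006]
```

Call:
send_rows([
  {"xyz": [8.3, -12, 0], "twist": [0, 0, 0], "hand": 5},
  {"xyz": [8.3, -12, 0], "twist": [0, 0, 0], "hand": 5},
  {"xyz": [8.3, -12, 0], "twist": [0, 0, 0], "hand": 5},
  {"xyz": [8.3, -12, 0], "twist": [0, 0, 0], "hand": 5},
])

```text
clock: 1.9
ee_pos: [511.3, 137.7, 230.2]
ee_rot: [0.999, 0.042, -0.001, 0.0]
contact_force: [-0.9, -0.4, 0.2]
gripper_width: 0.589
```

```bash
cat >> h.py <<'E'
def shot(n,tag):
    from bench import camera_model,get_image
    m=camera_model(n); im,d=get_image(n)
    cv2.imwrite(f"pics/{tag}.png",im[:,:,::-1]); np.savez(f"{tag}.npz",im=im,d=d,**{k:m[k] for k in("R","t","cx","cy","vfov")})
    return load(tag)
E
python3 -c "
from h import *
z=shot('wrist','w1'); P=pts(z);im=z['im'].astype(int)
X,Y,Z=P[...,0],P[...,1],P[...,2]
for n,m in dict(posttop=(X>470)&(X<560)&(Y>110)&(Y<190)&(Z>128)&(Z<138),post=(X>490)&(X<530)&(Y>135)&(Y<175)&(Z>75)&(Z<125),knob=(X>540)&(X<620)&(Y>-20)&(Y<60)&(Z>162)&(Z<172)).items():
    q=P[m]; print(n,len(q),q.mean(0).round(1) if len(q) else 0,(q.min(0).round(),q.max(0).round()) if len(q) else 0)
plan([511,153,231],5)"
```

```text
posttop 241 [513.  154.2 132.2] (array([505., 146., 128.]), array([521., 161., 135.]))
post 213 [514.7 156.2  98.1] (array([505., 135.,  75.]), array([528., 161., 125.]))
knob 107 [570.3  25.3 165.4] (array([567.,  16., 162.]), array([573.,  33., 169.]))
pos [510.9 136.6 230.6] yaw 4.7 F [-0.1 -0.8 -0.3] j [ 0.13  0.06  0.11  1.62 -0.    1.62] t 1.95 w 0.5814502855464111
xyz [ 0.14 -1.63 -0.05] twist [ 0.001  0.002 -0.005]
```

View pics/w1.png

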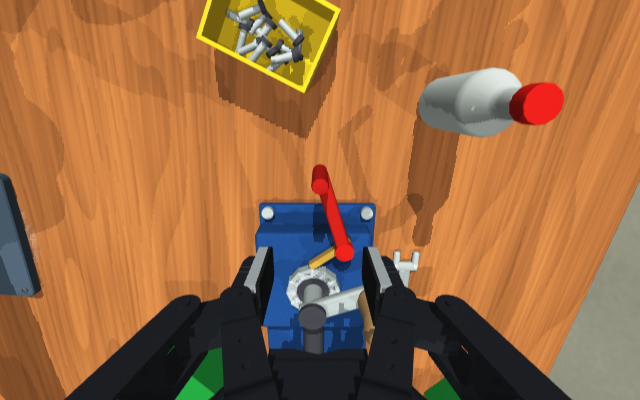

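Call:
send_rows([
  {"xyz": [0.3, -1.7, 0], "twist": [0, 0, 0], "hand": 5},
  {"xyz": [0.3, -1.7, 5], "twist": [0, 0, 0], "hand": 5},
  {"xyz": [0.3, -1.7, 10], "twist": [0, 0, 0], "hand": 5},
  {"xyz": [0.3, -1.7, 13.8], "twist": [0, 0, 0], "hand": 5},
  {"xyz": [0.3, -1.7, 13.8], "twist": [0, 0, 0], "hand": 5},
])

```text
clock: 2.58
ee_pos: [509.3, 152.7, 89.6]
ee_rot: [0.999, 0.04, -0.004, 0.0]
contact_force: [-0.6, 0.5, -0.2]
gripper_width: 0.584
```

```bash
python3 -c "
from h import *
z=shot('side','s1'); cv2.imwrite('pics/s1c.png',cv2.resize(z['im'][150:350,200:450,::-1],None,fx=3,fy=3))
plan([570,160,95],5)"
```

```text
pos [511.5 153.2  92.5] yaw 4.6 F [-1.  -0.6 -0. ] j [ 0.17  0.09 -0.13  1.35  0.    1.66] t 2.625 w 0.5888700665318715
xyz [ 5.89 -0.21 -0.27] twist [ 0.     0.003 -0.007]
```

View pics/s1c.png

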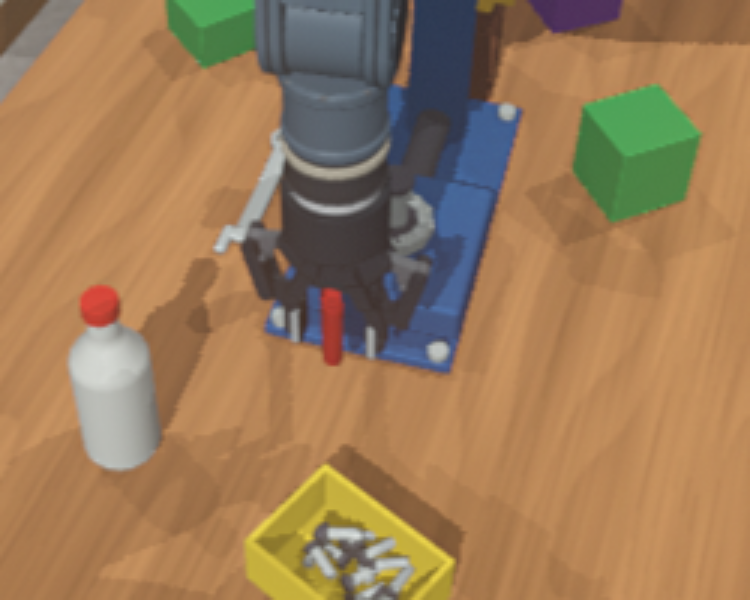

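Call:
send_rows([
  {"xyz": [0.1, 0, 0], "twist": [0, 0, 0], "hand": 2.4},
  {"xyz": [1.5, -0.3, 0], "twist": [0, 0, 0], "hand": 2.4},
  {"xyz": [3, -0.5, 0], "twist": [0, 0, 0], "hand": 2.4},
  {"xyz": [4.5, -0.4, 0], "twist": [0, 0, 0], "hand": 2.4},
  {"xyz": [5.7, -0.3, 0], "twist": [0, 0, 0], "hand": 2.4},
])

```text
clock: 3.25
ee_pos: [571.4, 161.4, 96.1]
ee_rot: [0.999, 0.041, 0.002, -0.0]
contact_force: [-1.8, -0.3, 0.3]
gripper_width: 0.284
```

Call:
send_rows([
  {"xyz": [0.3, 0, 0], "twist": [0, 0, 0], "hand": 2.4},
  {"xyz": [0.3, 0, 0], "twist": [0, 0, 0], "hand": 2.4},
])

```text
clock: 3.5
ee_pos: [573.1, 161.3, 94.0]
ee_rot: [0.999, 0.04, 0.001, -0.0]
contact_force: [0.1, -0.4, -0.2]
gripper_width: 0.282
```

```bash
python3 -c "
from h import *
z=shot('wrist','w2')
z=shot('side','s2'); cv2.imwrite('pics/s2c.png',cv2.resize(z['im'][150:350,200:450,::-1],None,fx=3,fy=3))
plan([570,160,95],5)"
```

```text
pos [572.5 161.4  93.5] yaw 4.6 F [-0.6  0.9  0.3] j [ 0.16  0.24  0.04  1.37 -0.    1.65] t 3.6 w 0.2818867219430966
xyz [-0.26  0.11 -0.15] twist [-0.    -0.    -0.006]
```

View pics/w2.png

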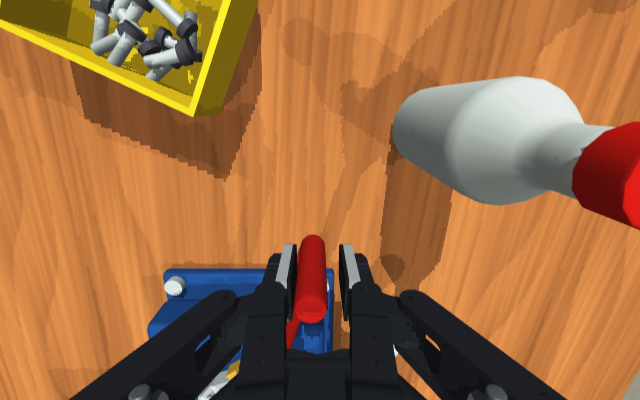

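View pics/s2c.png

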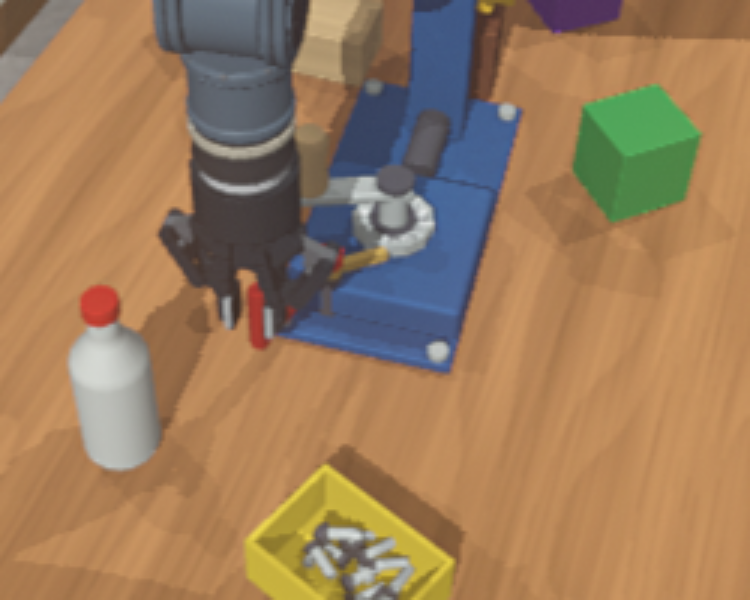

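Call:
send_rows([
  {"xyz": [-0.1, 0, 0], "twist": [0, 0, 0], "hand": 3.5},
  {"xyz": [-0.1, 0, -5], "twist": [0, 0, 0], "hand": 3.5},
  {"xyz": [-0.1, 0, -10], "twist": [0, 0, 0], "hand": 5.5},
  {"xyz": [-0.1, 0, -13.8], "twist": [0, 0, 0], "hand": 5.5},
  {"xyz": [-0.1, 0, -13.8], "twist": [0, 0, 0], "hand": 5.5},
])

```text
clock: 4.22
ee_pos: [573.4, 161.7, 236.3]
ee_rot: [0.999, 0.041, 0.004, -0.001]
contact_force: [-0.8, 0.1, 0.2]
gripper_width: 0.648
```

```bash
python3 -c "
from h import *
plan([579,0,231],40)"
```

```text
pos [573.4 161.7 236.3] yaw 4.6 F [-0.8  0.1  0.2] j [0.16 0.23 0.31 1.64 0.   1.65] t 4.225 w 0.6484253102200064
xyz [-0.76 16.16  0.51] twist [ 0.002 -0.009 -0.617]
```

Call:
send_rows([
  {"xyz": [-0.6, 14.7, 0.4], "twist": [0, 0, -0.62], "hand": 5.5},
  {"xyz": [-0.6, 14.7, 0.4], "twist": [0, 0, -0.62], "hand": 5.5},
  {"xyz": [-0.6, 14.7, 0.4], "twist": [0, 0, -0.62], "hand": 5.5},
  {"xyz": [-0.6, 14.7, 0.4], "twist": [0, 0, -0.62], "hand": 5.5},
  {"xyz": [-0.6, 14.7, 0.4], "twist": [0, 0, -0.62], "hand": 5.5},
])

```text
clock: 4.85
ee_pos: [576.6, 13.8, 225.7]
ee_rot: [0.94, 0.342, -0.001, -0.001]
contact_force: [0.2, -0.6, 0.5]
gripper_width: 0.644
```

```bash
python3 -c "
from h import *
z=shot('wrist','w3'); P=pts(z);im=z['im'].astype(int)
X,Y,Z=P[...,0],P[...,1],P[...,2]
for n,m in dict(posttop=(X>530)&(X<610)&(Y>110)&(Y<190)&(Z>128)&(Z<138),knob=(X>540)&(X<620)&(Y>-20)&(Y<60)&(Z>165)&(Z<172),hub=(X>490)&(X<540)&(Y>-40)&(Y<30)&(Z>114)&(Z<122),piv=(X>520)&(X<570)&(Y>40)&(Y<90)&(Z>76)&(Z<84)).items():
    q=P[m]; print(n,len(q),q.mean(0).round(1) if len(q) else 0,(q.min(0).round(),q.max(0).round()) if len(q) else 0)
plan([579,25,124],40)"
```

```text
posttop 382 [570.4 157.1 132.3] (array([563., 150., 128.]), array([578., 165., 135.]))
knob 860 [580.7  22.9 167.7] (array([568.,   9., 165.]), array([595.,  36., 170.]))
hub 43 [519.6  -6.3 114.3] (array([503., -21., 114.]), array([533.,   8., 115.]))
piv 722 [551.9  69.5  79.3] (array([539.,  50.,  76.]), array([564.,  90.,  82.]))
pos [576.7  14.3 226. ] yaw 40.1 F [-0.   0.4  0.2] j [-0.09  0.19  0.24  1.63  0.    0.78] t 4.9 w 0.6433200605629792
xyz [ 0.88 -0.65 10.2 ] twist [-0.002  0.001  0.001]
```

View pics/w3.png

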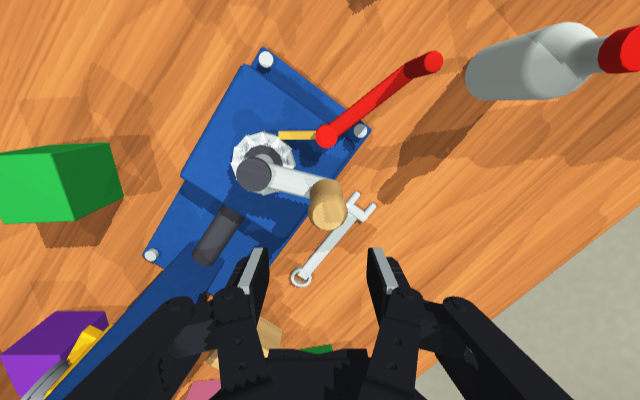

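Call:
send_rows([
  {"xyz": [0.9, -0.4, 0], "twist": [0, 0, 0], "hand": 5.5},
  {"xyz": [0.9, -0.4, 4], "twist": [0, 0, 0], "hand": 5.5},
  {"xyz": [0.9, -0.4, 7], "twist": [0, 0, 0], "hand": 5.5},
  {"xyz": [0.9, -0.4, 10.2], "twist": [0, 0, 0], "hand": 5.5},
  {"xyz": [0.9, -0.4, 10.2], "twist": [0, 0, 0], "hand": 5.5},
])

```text
clock: 5.52
ee_pos: [579.1, 24.5, 121.6]
ee_rot: [0.939, 0.344, -0.003, -0.002]
contact_force: [-0.4, -0.2, 0.1]
gripper_width: 0.645
```

```bash
python3 -c "
from h import *
z=shot('wrist','w4')
plan([581,22.7,124],40)"
```

```text
pos [580.7  24.2 124.1] yaw 40.2 F [ 0.3 -0.1  0.1] j [-0.07  0.2   0.05  1.43  0.    0.8 ] t 5.575 w 0.6462786349448497
xyz [-0.07  0.14  0.01] twist [-0.002  0.002  0.004]
```

View pics/w4.png

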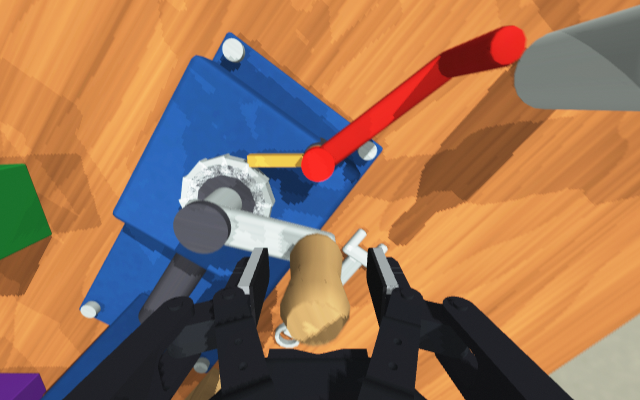

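Call:
send_rows([
  {"xyz": [0, 0, 0], "twist": [0, 0, 0], "hand": 1.5},
  {"xyz": [0, 0, 0], "twist": [0, 0, 0], "hand": 1.5},
  {"xyz": [0, 0, 0], "twist": [0, 0, 0], "hand": 1.5},
  {"xyz": [0, 0, 0], "twist": [0, 0, 0], "hand": 1.5},
  {"xyz": [0, 0, 0], "twist": [0, 0, 0], "hand": 1.5},
], grip_force=60)

```text
clock: 6.2
ee_pos: [581.0, 21.4, 127.9]
ee_rot: [0.939, 0.343, -0.001, 0.002]
contact_force: [-6.0, -2.6, 5.0]
gripper_width: 0.315
```

```bash
python3 -c "
from h import *
plan([581,22.7,124],40)"
```

```text
pos [581.   21.4 127.9] yaw 40.1 F [-6.  -2.6  5. ] j [-0.08  0.2   0.06  1.43 -0.    0.79] t 6.2 w 0.3146347082697669
xyz [ 0.08 -0.1   0.39] twist [0.003 0.003 0.002]
```

```bash
cat >> h.py <<'E'
def arc(a0,steps,yaw=40,r=70):
    "a0 = current commanded crank angle in world (deg); steps: cumulative rad"
    a=np.radians(a0);c,q=np.cos(np.radians(yaw)),np.sin(np.radians(yaw))
    for s in steps:
        d=r*np.array([np.cos(a+s)-np.cos(a),np.sin(a+s)-np.sin(a)])/10
        print(s,"xyz",np.round([d@[c,q],d@[q,-c]],2))
E
python3 -c "
from h import *
arc(25.5,[.03,.06,.09,.12])"
```

```text
0.03 xyz [ 0.05 -0.2 ]
0.06 xyz [ 0.09 -0.41]
0.09 xyz [ 0.13 -0.62]
0.12 xyz [ 0.16 -0.82]
```

Call:
send_rows([
  {"xyz": [0.05, -0.2, 0], "twist": [0, 0, 0], "hand": 1.5},
  {"xyz": [0.09, -0.41, 0], "twist": [0, 0, 0], "hand": 1.5},
  {"xyz": [0.13, -0.62, 0], "twist": [0, 0, 0], "hand": 1.5},
  {"xyz": [0.16, -0.82, 0], "twist": [0, 0, 0], "hand": 1.5},
  {"xyz": [0.16, -0.82, 0], "twist": [0, 0, 0], "hand": 1.5},
])

```text
clock: 6.82
ee_pos: [578.9, 25.6, 128.0]
ee_rot: [0.94, 0.342, -0.0, 0.005]
contact_force: [-1.3, -9.9, 0.8]
gripper_width: 0.312
```

```bash
python3 -c "
from h import *
z=shot('wrist','w5')
plan([581,22.7,124],40)"
```

```text
pos [578.9  25.6 128. ] yaw 40.0 F [ -1.1 -10.    1. ] j [-0.07  0.19  0.05  1.43 -0.01  0.81] t 6.875 w 0.31286771164809263
xyz [-0.02  0.35  0.4 ] twist [ 0.01   0.004 -0.   ]
```

View pics/w5.png

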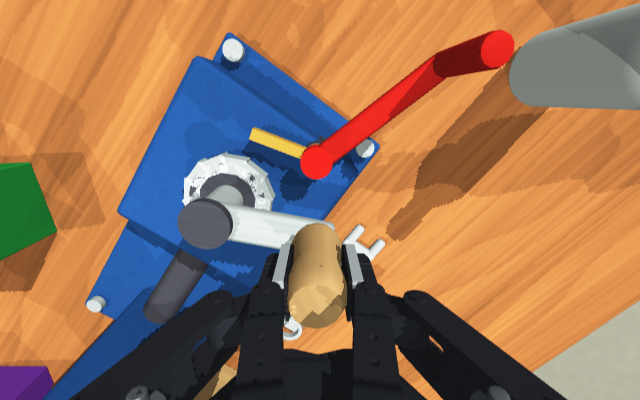

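```bash
python3 -c "
from h import *
arc(32.4,[-.05,-.12,-.2,-.28,-.36]);print()
arc(32.4-np.degrees(.36),[-.08,-.16,-.24,-.32,-.4])"
```

```text
-0.05 xyz [-0.05  0.35]
-0.12 xyz [-0.16  0.82]
-0.2 xyz [-0.32  1.36]
-0.28 xyz [-0.53  1.88]
-0.36 xyz [-0.77  2.38]

-0.08 xyz [-0.28  0.48]
-0.16 xyz [-0.61  0.94]
-0.24 xyz [-0.96  1.37]
-0.32 xyz [-1.35  1.77]
-0.4 xyz [-1.78  2.14]
```

Call:
send_rows([
  {"xyz": [-0.05, 0.35, 0], "twist": [0, 0, 0], "hand": 1.5},
  {"xyz": [-0.16, 0.82, 0], "twist": [0, 0, 0], "hand": 1.5},
  {"xyz": [-0.32, 1.36, 0], "twist": [0, 0, 0], "hand": 1.5},
  {"xyz": [-0.53, 1.88, 0], "twist": [0, 0, 0], "hand": 1.5},
  {"xyz": [-0.77, 2.38, 0], "twist": [0, 0, 0], "hand": 1.5},
])

```text
clock: 7.5
ee_pos: [586.8, 3.5, 127.9]
ee_rot: [0.94, 0.342, -0.001, 0.004]
contact_force: [-5.7, -7.4, 4.1]
gripper_width: 0.313
```

```bash
python3 -c "
from h import *
plan([581,22.7,124],40)"
```

```text
pos [586.8   3.5 127.9] yaw 40.0 F [-5.7 -7.4  4.1] j [-0.1   0.21  0.07  1.43 -0.01  0.77] t 7.5 w 0.3131404442976398
xyz [ 0.79 -1.85  0.38] twist [0.006 0.005 0.   ]
```

Call:
send_rows([
  {"xyz": [-0.28, 0.48, 0], "twist": [0, 0, 0], "hand": 1.5},
  {"xyz": [-0.61, 0.94, 0], "twist": [0, 0, 0], "hand": 1.5},
  {"xyz": [-0.96, 1.37, 0], "twist": [0, 0, 0], "hand": 1.5},
  {"xyz": [-1.35, 1.77, 0], "twist": [0, 0, 0], "hand": 1.5},
  {"xyz": [-1.78, 2.14, 0], "twist": [0, 0, 0], "hand": 1.5},
])

```text
clock: 8.12
ee_pos: [586.3, -23.4, 127.9]
ee_rot: [0.94, 0.342, -0.001, 0.002]
contact_force: [-6.6, -5.8, 5.0]
gripper_width: 0.308
```

```bash
cat >> h.py <<'E'
def stat(ax=(517.5,-7.5)):
    from bench import get_state
    s=get_state(); d=s["ee_pos"][:2]-ax; a=np.arctan2(d[1],d[0]); F=s["contact_force"]
    print("t",round(s["clock"],2),"pos",s["ee_pos"].round(1),"ang",np.degrees(a).round(1),"r",np.hypot(*d).round(1),"Ft(ccw+)",round(-F[0]*np.sin(a)+F[1]*np.cos(a),1),"Fr",round(F[0]*np.cos(a)+F[1]*np.sin(a),1),"Fz",F[2].round(1),"w",s["gripper_width"])
E
python3 -c "
from h import *
stat()
a=32.4-np.degrees(.76);print(a);arc(a,[-.06,-.12,-.18,-.24,-.3])"
```

```text
t 8.12 pos [586.3 -23.4 127.9] ang -13.0 r 70.6 Ft(ccw+) -7.1 Fr -5.1 Fz 5.0 w 0.30788551425394656
-11.14479242994257
-0.06 xyz [-0.33  0.25]
-0.12 xyz [-0.68  0.49]
-0.18 xyz [-1.05  0.7 ]
-0.24 xyz [-1.42  0.89]
-0.3 xyz [-1.81  1.05]
```

Call:
send_rows([
  {"xyz": [-0.33, 0.25, 0], "twist": [0, 0, 0], "hand": 1.5},
  {"xyz": [-0.68, 0.49, 0], "twist": [0, 0, 0], "hand": 1.5},
  {"xyz": [-1.05, 0.7, 0], "twist": [0, 0, 0], "hand": 1.5},
  {"xyz": [-1.42, 0.89, 0], "twist": [0, 0, 0], "hand": 1.5},
  {"xyz": [-1.81, 1.05, 0], "twist": [0, 0, 0], "hand": 1.5},
])

```text
clock: 8.75
ee_pos: [579.1, -42.5, 128.0]
ee_rot: [0.939, 0.343, -0.001, 0.002]
contact_force: [-6.2, -4.0, 4.7]
gripper_width: 0.312
```

```bash
python3 -c "
from h import *
stat()
a=32.4-np.degrees(1.06);print(a);arc(a,[-.06,-.12,-.18,-.24,-.3])"
```

```text
t 8.75 pos [579.1 -42.5 128. ] ang -29.6 r 70.9 Ft(ccw+) -6.6 Fr -3.4 Fz 4.7 w 0.31211414900562445
-28.333526283867265
-0.06 xyz [-0.39  0.14]
-0.12 xyz [-0.8   0.26]
-0.18 xyz [-1.21  0.36]
-0.24 xyz [-1.62  0.43]
-0.3 xyz [-2.04  0.47]
```

Call:
send_rows([
  {"xyz": [-0.39, 0.14, 0], "twist": [0, 0, 0], "hand": 1.5},
  {"xyz": [-0.8, 0.26, 0], "twist": [0, 0, 0], "hand": 1.5},
  {"xyz": [-1.21, 0.36, 0], "twist": [0, 0, 0], "hand": 1.5},
  {"xyz": [-1.62, 0.43, 0], "twist": [0, 0, 0], "hand": 1.5},
  {"xyz": [-1.62, 0.43, 0], "twist": [0, 0, 0], "hand": 1.5},
])

```text
clock: 9.38
ee_pos: [569.2, -56.3, 128.0]
ee_rot: [0.94, 0.342, -0.002, 0.002]
contact_force: [-7.0, -3.9, 4.5]
gripper_width: 0.315
```

```bash
python3 -c "
from h import *
stat()
a=32.4-np.degrees(1.30);print(a);arc(a,[-.03,-.06,-.09,-.12,-.15])
z=shot('side','s3');cv2.imwrite('pics/s3c.png',cv2.resize(z['im'][80:290,300:440,::-1],None,fx=2.8,fy=2.8,interpolation=cv2.INTER_CUBIC))"
```

```text
t 9.38 pos [569.2 -56.3 128. ] ang -43.4 r 71.1 Ft(ccw+) -7.6 Fr -2.4 Fz 4.5 w 0.3145278159331054
-42.08451336700703
-0.03 xyz [-0.21  0.03]
-0.06 xyz [-0.42  0.05]
-0.09 xyz [-0.63  0.06]
-0.12 xyz [-0.84  0.07]
-0.15 xyz [-1.05  0.07]
```

View pics/s3c.png

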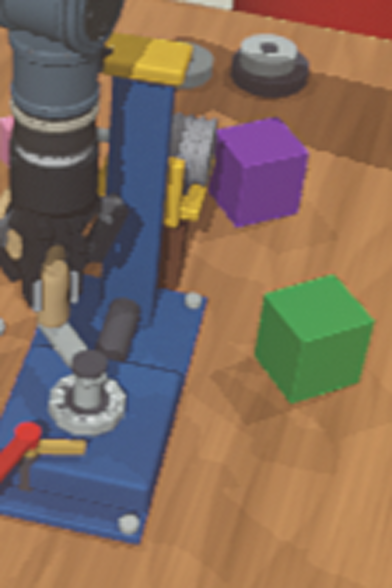

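Call:
send_rows([
  {"xyz": [-0.21, 0.03, 0], "twist": [0, 0, 0], "hand": 1.5},
  {"xyz": [-0.42, 0.05, 0], "twist": [0, 0, 0], "hand": 1.5},
  {"xyz": [-0.42, 0.05, 0], "twist": [0, 0, 0], "hand": 1.5},
])

```text
clock: 9.8
ee_pos: [566.4, -59.1, 128.0]
ee_rot: [0.939, 0.343, -0.002, 0.002]
contact_force: [-7.1, -3.3, 5.5]
gripper_width: 0.314
```

```bash
python3 -c "
from h import *
stat()
for k in range(14):
  a=32.4-np.degrees(1.36+.07*k);print(round(a,1));arc(a,[-.035,-.07])"
```

```text
t 9.8 pos [566.4 -59.1 128. ] ang -46.5 r 71.1 Ft(ccw+) -7.5 Fr -2.5 Fz 5.5 w 0.31381196968225467
-45.5
-0.035 xyz [-0.24  0.01]
-0.07 xyz [-0.49  0.02]
-49.5
-0.035 xyz [-0.24 -0.  ]
-0.07 xyz [-0.49 -0.01]
-53.5
-0.035 xyz [-0.24 -0.02]
-0.07 xyz [-0.49 -0.05]
-57.6
-0.035 xyz [-0.24 -0.04]
-0.07 xyz [-0.48 -0.08]
-61.6
-0.035 xyz [-0.24 -0.05]
-0.07 xyz [-0.48 -0.11]
-65.6
-0.035 xyz [-0.23 -0.07]
-0.07 xyz [-0.47 -0.15]
-69.6
-0.035 xyz [-0.23 -0.09]
-0.07 xyz [-0.46 -0.18]
-73.6
-0.035 xyz [-0.22 -0.1 ]
-0.07 xyz [-0.44 -0.21]
-77.6
-0.035 xyz [-0.22 -0.12]
-0.07 xyz [-0.43 -0.24]
-81.6
-0.035 xyz [-0.21 -0.13]
-0.07 xyz [-0.41 -0.27]
-85.6
-0.035 xyz [-0.2  -0.15]
-0.07 xyz [-0.39 -0.3 ]
-89.6
-0.035 xyz [-0.19 -0.16]
-0.07 xyz [-0.37 -0.33]
-93.7
-0.035 xyz [-0.17 -0.17]
-0.07 xyz [-0.34 -0.35]
-97.7
-0.035 xyz [-0.16 -0.18]
-0.07 xyz [-0.32 -0.37]
```

Call:
send_rows([
  {"xyz": [-0.24, 0.01, 0], "twist": [0, 0, 0], "hand": 1.5},
  {"xyz": [-0.49, 0.02, 0], "twist": [0, 0, 0], "hand": 1.5},
  {"xyz": [-0.49, 0.02, 0], "twist": [0, 0, 0], "hand": 1.5},
])

```text
clock: 10.18
ee_pos: [562.8, -62.4, 128.0]
ee_rot: [0.939, 0.343, -0.001, 0.002]
contact_force: [-7.2, -3.3, 5.6]
gripper_width: 0.31
```

```bash
python3 -c "
from h import *
stat()"
```

```text
t 10.18 pos [562.8 -62.4 128. ] ang -50.5 r 71.2 Ft(ccw+) -7.7 Fr -2.1 Fz 5.6 w 0.3097144993826532
```

Call:
send_rows([
  {"xyz": [-0.24, 0, 0], "twist": [0, 0, 0], "hand": 1.5},
  {"xyz": [-0.49, -0.01, 0], "twist": [0, 0, 0], "hand": 1.5},
  {"xyz": [-0.49, -0.01, 0], "twist": [0, 0, 0], "hand": 1.5},
])

```text
clock: 10.55
ee_pos: [559.0, -65.4, 128.0]
ee_rot: [0.939, 0.343, -0.001, 0.002]
contact_force: [-6.7, -3.7, 5.5]
gripper_width: 0.315
```

```bash
python3 -c "
from h import *
stat()"
```

```text
t 10.55 pos [559.  -65.4 128. ] ang -54.4 r 71.2 Ft(ccw+) -7.6 Fr -0.8 Fz 5.5 w 0.31524023258580464
```

Call:
send_rows([
  {"xyz": [-0.24, -0.02, 0], "twist": [0, 0, 0], "hand": 1.5},
  {"xyz": [-0.49, -0.05, 0], "twist": [0, 0, 0], "hand": 1.5},
  {"xyz": [-0.49, -0.05, 0], "twist": [0, 0, 0], "hand": 1.5},
])

```text
clock: 10.92
ee_pos: [555.0, -68.1, 128.1]
ee_rot: [0.939, 0.343, -0.001, 0.002]
contact_force: [-6.4, -3.1, 5.2]
gripper_width: 0.311
```

```bash
python3 -c "
from h import *
stat()"
```

```text
t 10.93 pos [555.  -68.1 128.1] ang -58.3 r 71.2 Ft(ccw+) -7.1 Fr -0.7 Fz 5.2 w 0.31111900136912257
```

Call:
send_rows([
  {"xyz": [-0.24, -0.04, 0], "twist": [0, 0, 0], "hand": 1.5},
  {"xyz": [-0.48, -0.08, 0], "twist": [0, 0, 0], "hand": 1.5},
  {"xyz": [-0.48, -0.08, 0], "twist": [0, 0, 0], "hand": 1.5},
])

```text
clock: 11.3
ee_pos: [550.8, -70.5, 128.1]
ee_rot: [0.939, 0.343, -0.001, 0.002]
contact_force: [-8.4, -4.1, 6.3]
gripper_width: 0.312
```

```bash
python3 -c "
from h import *
stat()"
```

```text
t 11.3 pos [550.8 -70.5 128.1] ang -62.2 r 71.3 Ft(ccw+) -9.4 Fr -0.4 Fz 6.3 w 0.3123278725454061
```

Call:
send_rows([
  {"xyz": [-0.24, -0.05, 0], "twist": [0, 0, 0], "hand": 1.5},
  {"xyz": [-0.48, -0.11, 0], "twist": [0, 0, 0], "hand": 1.5},
  {"xyz": [-0.48, -0.11, 0], "twist": [0, 0, 0], "hand": 1.5},
])

```text
clock: 11.68
ee_pos: [546.4, -72.7, 128.1]
ee_rot: [0.939, 0.343, -0.001, 0.002]
contact_force: [-7.2, -2.9, 4.9]
gripper_width: 0.312
```

```bash
python3 -c "
from h import *
stat()"
```

```text
t 11.68 pos [546.4 -72.7 128.1] ang -66.1 r 71.3 Ft(ccw+) -7.8 Fr -0.2 Fz 4.9 w 0.3117406990130596
```

Call:
send_rows([
  {"xyz": [-0.23, -0.07, 0], "twist": [0, 0, 0], "hand": 1.5},
  {"xyz": [-0.47, -0.15, 0], "twist": [0, 0, 0], "hand": 1.5},
  {"xyz": [-0.47, -0.15, 0], "twist": [0, 0, 0], "hand": 1.5},
])

```text
clock: 12.05
ee_pos: [541.9, -74.5, 128.1]
ee_rot: [0.939, 0.343, -0.001, 0.002]
contact_force: [-7.7, -2.7, 5.0]
gripper_width: 0.314
```

```bash
python3 -c "
from h import *
stat()"
```

```text
t 12.05 pos [541.9 -74.5 128.1] ang -70.0 r 71.3 Ft(ccw+) -8.1 Fr -0.1 Fz 5.0 w 0.3140209858022742
```

Call:
send_rows([
  {"xyz": [-0.23, -0.09, 0], "twist": [0, 0, 0], "hand": 1.5},
  {"xyz": [-0.46, -0.18, 0], "twist": [0, 0, 0], "hand": 1.5},
  {"xyz": [-0.46, -0.18, 0], "twist": [0, 0, 0], "hand": 1.5},
])

```text
clock: 12.42
ee_pos: [537.1, -76.1, 128.1]
ee_rot: [0.939, 0.343, -0.001, 0.002]
contact_force: [-7.3, -2.4, 5.6]
gripper_width: 0.317
```

```bash
python3 -c "
from h import *
stat()"
```

```text
t 12.43 pos [537.1 -76.1 128.1] ang -74.0 r 71.3 Ft(ccw+) -7.7 Fr 0.2 Fz 5.6 w 0.3167506728746482
```

Call:
send_rows([
  {"xyz": [-0.22, -0.1, 0], "twist": [0, 0, 0], "hand": 1.5},
  {"xyz": [-0.44, -0.21, 0], "twist": [0, 0, 0], "hand": 1.5},
  {"xyz": [-0.44, -0.21, 0], "twist": [0, 0, 0], "hand": 1.5},
])

```text
clock: 12.8
ee_pos: [532.7, -77.2, 128.2]
ee_rot: [0.939, 0.343, -0.001, 0.002]
contact_force: [-6.5, -2.1, 6.3]
gripper_width: 0.314
```

```bash
python3 -c "
from h import *
stat()"
```

```text
t 12.8 pos [532.7 -77.2 128.2] ang -77.7 r 71.3 Ft(ccw+) -6.8 Fr 0.7 Fz 6.3 w 0.3136823224578257
```

Call:
send_rows([
  {"xyz": [-0.22, -0.12, 0], "twist": [0, 0, 0], "hand": 1.5},
  {"xyz": [-0.22, -0.12, 0], "twist": [0, 0, 0], "hand": 1.5},
])

```text
clock: 13.05
ee_pos: [532.3, -77.3, 128.1]
ee_rot: [0.939, 0.343, 0.001, 0.002]
contact_force: [-2.1, -1.8, 6.1]
gripper_width: 0.312
```

```bash
python3 -c "
from h import *
stat()"
```

```text
t 13.05 pos [532.3 -77.3 128.1] ang -78.0 r 71.3 Ft(ccw+) -2.4 Fr 1.4 Fz 6.1 w 0.31236813544282976
```

Call:
send_rows([
  {"xyz": [-0.12, -0.06, 0], "twist": [0, 0, 0], "hand": 1.5},
  {"xyz": [-0.12, -0.06, 0], "twist": [0, 0, 0], "hand": 1.5},
  {"xyz": [-0.12, -0.06, 0], "twist": [0, 0, 0], "hand": 1.5},
])

```text
clock: 13.42
ee_pos: [532.1, -77.3, 128.1]
ee_rot: [0.939, 0.343, 0.002, 0.002]
contact_force: [-0.6, -1.5, 6.4]
gripper_width: 0.315
```

```bash
python3 -c "
from h import *
stat()
z=shot('side','s4');cv2.imwrite('pics/s4c.png',cv2.resize(z['im'][80:290,300:440,::-1],None,fx=2.8,fy=2.8,interpolation=cv2.INTER_CUBIC))
z=shot('top','t4');cv2.imwrite('pics/t4c.png',cv2.resize(z['im'][150:290,200:460,::-1],None,fx=3,fy=3,interpolation=cv2.INTER_CUBIC))"
```

```text
t 13.43 pos [532.1 -77.3 128.1] ang -78.2 r 71.3 Ft(ccw+) -0.9 Fr 1.4 Fz 6.4 w 0.3146151893323313
```

View pics/s4c.png

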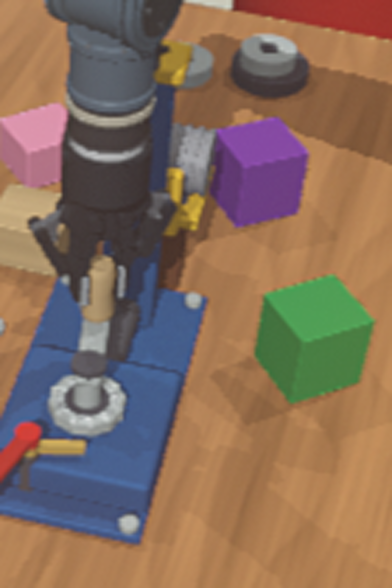

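View pics/t4c.png

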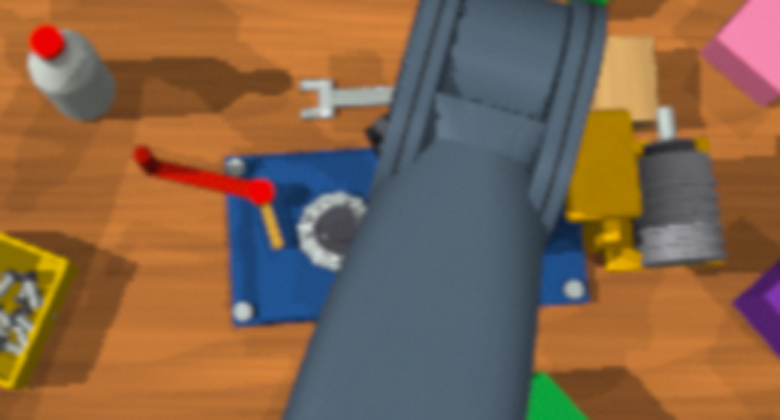

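Call:
send_rows([
  {"xyz": [-0.03, 0, 0], "twist": [0, 0, 0], "hand": 4.5},
  {"xyz": [-0.03, 0, 0], "twist": [0, 0, 0], "hand": 5},
  {"xyz": [-0.03, 0, 0], "twist": [0, 0, 0], "hand": 5},
  {"xyz": [-0.03, 0, 0], "twist": [0, 0, 0], "hand": 5},
])

```text
clock: 14.02
ee_pos: [529.6, -76.6, 124.9]
ee_rot: [0.939, 0.343, -0.0, -0.0]
contact_force: [0.3, 0.5, 1.1]
gripper_width: 0.587
```

```bash
python3 -c "
from h import *
stat()
z=shot('wrist','w6')"
```

```text
t 14.03 pos [529.6 -76.6 124.9] ang -80.1 r 70.1 Ft(ccw+) 0.4 Fr -0.4 Fz 1.1 w 0.587065032512872
```

View pics/w6.png

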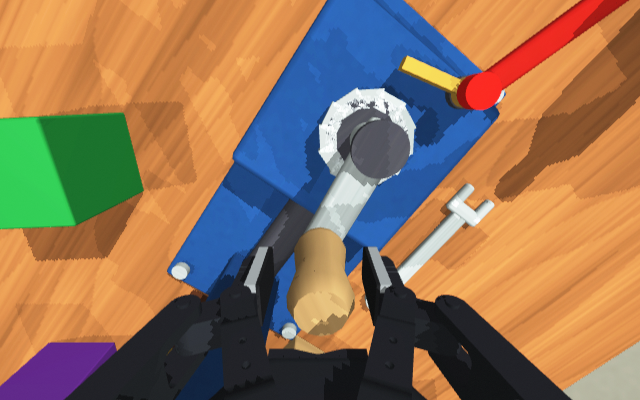

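Knob free between the pads (knob at ~(320,280)), pawl still clear. Raise straight up, then go to the lever post at (570,157).

Call:
send_rows([
  {"xyz": [0, 0, -5], "twist": [0, 0, 0], "hand": 5},
  {"xyz": [0, 0, -10.5], "twist": [0, 0, 0], "hand": 5},
  {"xyz": [0, 0, -10.5], "twist": [0, 0, 0], "hand": 5},
])

```text
clock: 14.45
ee_pos: [532.6, -77.4, 236.4]
ee_rot: [0.939, 0.343, 0.004, 0.003]
contact_force: [0.3, -0.1, 0.1]
gripper_width: 0.589
```

```bash
python3 -c "
from h import *
plan([570.5,156.5,231],5)"
```

```text
pos [532.6 -77.4 236.4] yaw 40.2 F [ 0.3 -0.1  0.1] j [-0.27  0.07  0.13  1.62  0.    0.6 ] t 14.45 w 0.5892692333405477
xyz [ 17.98 -15.43   0.51] twist [ 0.007 -0.009  0.614]
```

Call:
send_rows([
  {"xyz": [17.9, -15.3, 0], "twist": [0, 0, 0.61], "hand": 5},
  {"xyz": [17.9, -15.3, 0], "twist": [0, 0, 0.61], "hand": 5},
  {"xyz": [17.9, -15.3, 0], "twist": [0, 0, 0.61], "hand": 5},
  {"xyz": [17.9, -15.3, 0], "twist": [0, 0, 0.61], "hand": 5},
  {"xyz": [17.9, -15.3, 0], "twist": [0, 0, 0.61], "hand": 5},
])

```text
clock: 15.08
ee_pos: [567.2, 159.9, 228.5]
ee_rot: [0.999, 0.049, -0.001, -0.001]
contact_force: [0.1, -0.5, -0.5]
gripper_width: 0.586
```

```bash
python3 -c "
from h import *
z=shot('side','s5'); z=shot('wrist','w7')
plan([570.5,156.5,94],5)"
```

```text
pos [567.4 156.4 229.1] yaw 5.4 F [ 0.2 -0.1  0.2] j [ 0.16  0.22  0.28  1.64 -0.    1.63] t 15.175 w 0.5874905163026768
xyz [3.400e-01 1.000e-02 1.351e+01] twist [0.001 0.002 0.006]
```

View pics/w7.png

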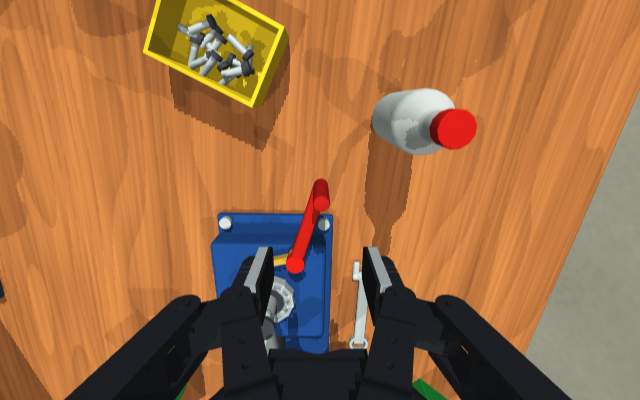

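View pics/s5.png

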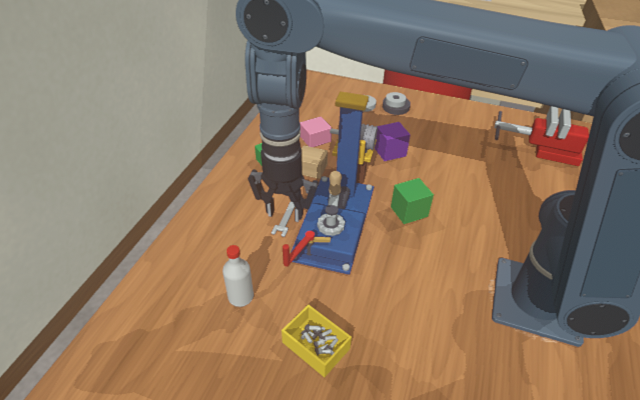

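Call:
send_rows([
  {"xyz": [0.3, 0, 4.5], "twist": [0, 0, 0], "hand": 5},
  {"xyz": [0.3, 0, 9], "twist": [0, 0, 0], "hand": 5},
  {"xyz": [0.3, 0, 13.5], "twist": [0, 0, 0], "hand": 5},
  {"xyz": [0.3, 0, 13.5], "twist": [0, 0, 0], "hand": 2.6},
  {"xyz": [0.3, 0, 13.5], "twist": [0, 0, 0], "hand": 2.4},
])

```text
clock: 15.8
ee_pos: [571.8, 155.0, 97.1]
ee_rot: [0.999, 0.045, 0.001, -0.0]
contact_force: [1.6, 1.3, 0.7]
gripper_width: 0.287
```

```bash
python3 -c "
from h import *
plan([509,154.5,94],5.4)
z=shot('wrist','w8')"
```

```text
pos [571.8 155.   97.1] yaw 5.1 F [1.6 1.3 0.7] j [ 0.15  0.23  0.04  1.37 -0.    1.63] t 15.8 w 0.2872190635438559
xyz [-6.26 -0.52  0.29] twist [ 0.    -0.002 -0.005]
```

View pics/w8.png

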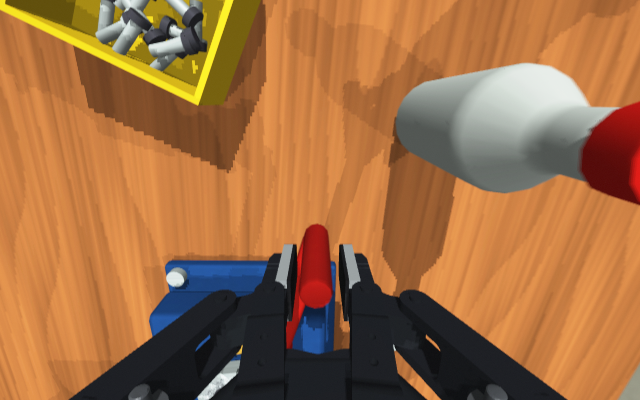

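Call:
send_rows([
  {"xyz": [-1.5, -0.3, 0], "twist": [0, 0, 0], "hand": 2.4},
  {"xyz": [-3, -0.6, 0], "twist": [0, 0, 0], "hand": 2.4},
  {"xyz": [-4.5, -0.6, 0], "twist": [0, 0, 0], "hand": 2.4},
  {"xyz": [-6, -0.5, 0], "twist": [0, 0, 0], "hand": 2.4},
  {"xyz": [-6.2, -0.5, 0], "twist": [0, 0, 0], "hand": 2.4},
])

```text
clock: 16.48
ee_pos: [510.8, 155.5, 98.9]
ee_rot: [0.999, 0.045, 0.003, -0.0]
contact_force: [1.4, -0.4, 2.7]
gripper_width: 0.285
```

Call:
send_rows([
  {"xyz": [0, 0, 0], "twist": [0, 0, 0], "hand": 2.4},
  {"xyz": [0, 0, 0], "twist": [0, 0, 0], "hand": 2.4},
])

```text
clock: 16.73
ee_pos: [510.1, 155.4, 96.4]
ee_rot: [0.999, 0.045, 0.001, -0.0]
contact_force: [1.5, 0.3, 1.8]
gripper_width: 0.284
```

```bash
python3 -c "
from h import *
plan([509,154.5,94],5.4)
z=shot('side','s6'); cv2.imwrite('pics/s6c.png',cv2.resize(z['im'][150:350,200:450,::-1],None,fx=3,fy=3))"
```

```text
pos [510.1 155.4  96.4] yaw 5.2 F [1.5 0.3 1.8] j [ 0.17  0.08 -0.14  1.35 -0.    1.65] t 16.725 w 0.2835398023654526
xyz [-0.12  0.08  0.24] twist [-0.    -0.003 -0.003]
```

View pics/s6c.png

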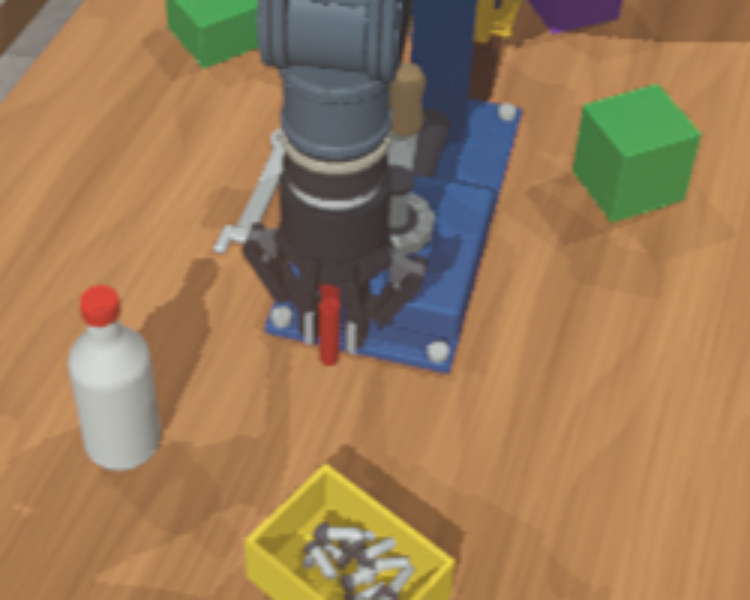

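Call:
send_rows([
  {"xyz": [0, 0, 0], "twist": [0, 0, 0], "hand": 5},
  {"xyz": [0, 0, 0], "twist": [0, 0, 0], "hand": 5},
  {"xyz": [0, 0, -5], "twist": [0, 0, 0], "hand": 5},
  {"xyz": [0, 0, -10], "twist": [0, 0, 0], "hand": 5},
  {"xyz": [0, 0, -14], "twist": [0, 0, 0], "hand": 5},
])

```text
clock: 17.4
ee_pos: [508.6, 155.3, 237.1]
ee_rot: [0.999, 0.046, 0.0, -0.0]
contact_force: [1.2, -0.2, -0.2]
gripper_width: 0.587
```

Call:
send_rows([
  {"xyz": [0, 2, -2], "twist": [0, 0, 0], "hand": 5},
  {"xyz": [0, 2, -2], "twist": [0, 0, 0], "hand": 5},
])

```text
clock: 17.65
ee_pos: [511.6, 134.9, 257.3]
ee_rot: [0.999, 0.045, 0.002, -0.0]
contact_force: [-0.1, 0.1, 0.3]
gripper_width: 0.587
```

```bash
python3 -c "
from h import *
z=shot('wrist','w9'); P=pts(z)
X,Y,Z=P[...,0],P[...,1],P[...,2]
q=P[(X>470)&(X<610)&(Y>110)&(Y<190)&(Z>128)&(Z<138)]; print('post',len(q),q.mean(0).round(1))
plan([509,154.5,94],5.4)
z=shot('side','s7');cv2.imwrite('pics/s7c.png',cv2.resize(z['im'][85:285,280:440,::-1],None,fx=2.9,fy=2.9,interpolation=cv2.INTER_CUBIC))
for n in('top0','side0','t4','s7'):
    z=load(n);P=pts(z);X,Y,Z=P[...,0],P[...,1],P[...,2]; im=z['im'].astype(int)
    m=(X>460)&(X<600)&(Y>-340)&(Y<-215)&(Z>100)&(Z<290)
    q=P[m];print(n,len(q),q[:,2].max(),np.percentile(q[:,2],[50,95]))"
```

```text
post 200 [515.1 154.9 132.3]
pos [510.8 135.3 255.5] yaw 5.2 F [-0.2  0.2 -1.2] j [0.13 0.06 0.16 1.67 0.   1.61] t 17.7 w 0.5831677959171699
xyz [-0.02 -1.92 16.15] twist [-0.001 -0.001 -0.004]
top0 1610 216.89310324159285 [201.35560426 213.10078551]
side0 655 215.12537104760014 [183.21993569 211.92163601]
t4 1417 182.06987724678183 [166.9856478  177.15343423]
s7 590 179.66249376338175 [150.70659156 175.751454  ]
```

View pics/w9.png

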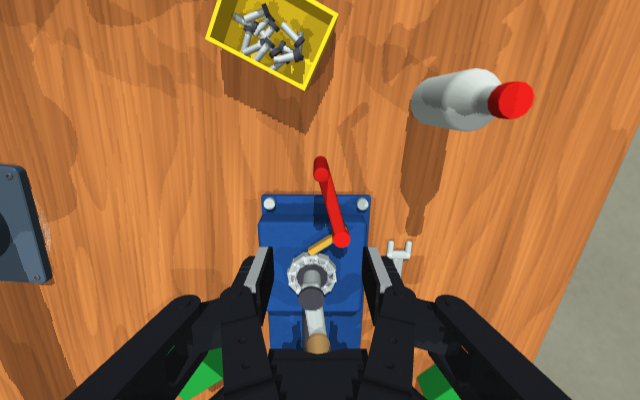

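View pics/s7c.png

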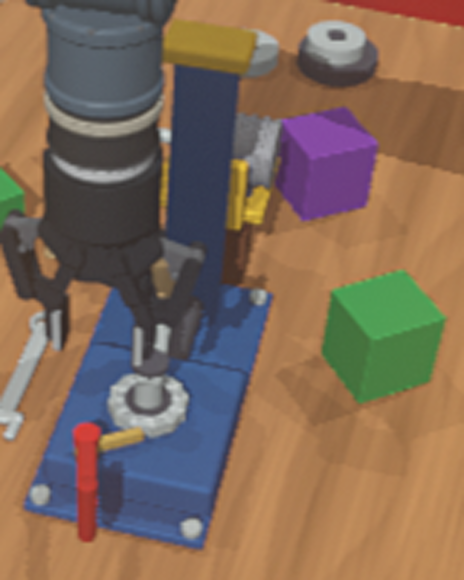

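```bash
python3 -c "
from bench import *
s=get_state();print(s['contact_force'],abs(s['qd']).max());print(job_done())"
```

```text
[ 0.55314287 -0.60117755  0.36365637] 0.025357815687171076
the job is handed in; nothing more can be done
None
```

I lowered the platform onto the block under it (the dark one) and put the red lever back to holding, then handed the job in at about 18 s of the 72 s. The hand-in reports no verdict.

**Release:** I threw the lever with the post caged between the fingers. It moved about 57 mm, roughly 0.6 rad. I then gripped the knob and eased the crank up by about 4 mm at the knob, and the wrist picture showed the pawl clear of the wheel.

**Lowering:** I let the crank back by commands of at most about 0.65 rad/s. The turn came to about 1.8 rad. At landing the knob pull fell from about 8 N to under 1 N and the knob stopped moving, so I opened the hand without pushing further.

**Last checks:**
- **Lever:** the post is within about 2 mm of where it started, roughly 0.02 rad, against 0.12 rad allowed.
- **Platform:** about 36 mm lower in both the top and side views, taken at landing and at the end. The force on the block itself could not be read; I judged it from the vanished pull and the unmoved crank.
- **Robot:** the force reading was near zero and the open hand stood clear above the hoist.
- **Bench:** bottle, bin, spanner and blocks look unmoved in the pictures; I did not measure them again.

**Disagreement:** the top and side cameras differed by about 6–7 mm in y for the post and knob, more than the stated 2 mm. I used the wrist camera for both.

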